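# Square the glass platter of the portion scale

## Robot

A 7-joint arm with a two-finger parallel gripper is mounted at the origin on the work surface. World frame = base frame: x ahead of the robot, y to its left, z up, the work surface at z = 0. Lengths are in m, angles in rad, forces in N, time in s.
With the tool pointing down it reaches from about 0.425 to 0.875 m from the base axis. Payload 4.7 kg.
Tool frame: the origin (TCP) lies midway between the tips of the shut fingers; the grasp point (between the pads) lies 19 mm behind it; z points along the fingers, y is the line along which they close (so a half turn about z gives the same grasp; the last joint's range is limited). The gripper opens to 87 mm and grips with 3 to 60 N. Pads are 19 mm wide; open, the fingers measure 117 mm over their backs; the gripper's body (75 mm by 190 mm) begins 51 mm behind the grasp point.
Start: joints at [1.271, 0.321, -0.07, 1.45, 0.023, 1.371, -0.057], TCP at [0.201, -0.618, 0.223] pointing down, gripper open.
Joint ranges: [-2.86, 2.86], [-0.3, 2.09], [-1.38, 1.24], [0.06, 2.45], [-1.56, 4.7], [0.09, 2.05], [-2.69, 2.69]. Speed limits (rad/s): [2.57, 2.57, 3.14, 3.14, 3.14, 3.14, 3.14].

## Interface

Orientations are given as a rotation vector (axis times angle).
In Python, from bench import ctrl gives the robot as it stands. The module is installed in compiled form; this text tells all that it offers.
- The arm moves only by the shell command python3 -m handwheel 'ROWS' [FORCE]. ROWS is JSON, a list of rows, each a list of 7 numbers: the finger opening in m, from 0 to 0.087, then the shift along the tool's x, y, z in m, then the turn, a rotation vector about the tool's x, y, z in degrees. A call has 1 to 12 rows; each row shifts and turns the commanded pose from where the row before left it, along the tool's axes as they then stand; what a row does not reach is not made up. A row lasts 1/8 s, in which the tool goes at most 62.5 mm and 10.7 degrees, less where a joint would pass 70% of its speed; a pose out of reach is approached as far as the arm can. A call is refused whole if a number of a shift passes 0.0625 or a number of a turn 10.7, either way. A call with a gripper value outside its range is refused whole. The fingers move at their own pace and stop on an object; FORCE is the grip in N (left out, the last holds). Time passes only in rows, so rows that do not move let the fingers close. It gives the time, the measured TCP pose, the force, the opening and the grip force at its end, in the units of the state.
- ctrl.get_state(): the state, without advancing time (a new reading comes with each control period).
- ctrl.get_image(name): name is "side" or "top" or "wrist"; returns (picture, depth): 420x560x3 uint8, blue, green, red; 420x560 float32, m along the optical axis (not along the pixel's ray), 0 where there is no reading.
- ctrl.camera_info(name): a dict with "intrinsics" (3x3 intrinsics, pixels), "R" (3x3) and "t" (3): a world point X has camera coordinates R X + t. Camera axes: x right, y down, z forward; pixel columns grow to the right and rows downward; lengths in m; the calibration is good to about 2 mm. A picture is of the moment at which its call begins: read the wrist's pose just before it. camera_info takes no time and is no camera call; for the wrist camera it gives the pose at the moment of the call.
- ctrl.close_job(): hands the job in; it is judged then, once.
The state is a dict: "time": time; "joint_positions": joint angles; "qd": joint speeds; "joint_torque": joint torques, N m; "position": TCP position; "tool_rot": TCP orientation; "ft_force": force on the tool from outside, world axes, zero at the start; "torque": the same for the moment, N m; "grip_width": opening from 0.0 (shut) to 1.0 (fully open); "grip_force": force on a finger pad.
Only numpy, scipy, OpenCV 4.12 (cv2) and the standard library are available. Lean on these libraries where they do the work, as an engineer would, in place of code of your own. Each camera call takes 0.05 s, during which the arm holds its last target. There are 200 camera calls.

## Task

The washed glass platter of the portion scale lies loose and askew on its bed: take the slicer's hand pusher from the shallow pan and with it nudge the platter home, first flush against the back stop, then, without losing that, flush against the side stop as well, each time feeling for the stop and pressing with about 10 newtons for a moment to seat it. Do not touch the clean glass with the gripper, keep the glass flat, never press harder than 13 newtons, and leave the other things alone. Then stand the pusher upright in the pan again and let go.

Things in the scene. Friction and masses are not known exactly. Their poses are not given: they have to be found in the camera images.
- scale: fixed low bench scale, grey housing 270 x 260 mm, flat steel bed on top (260 mm in its x, 250 in its y) 50 mm above the counter. Origin: centre of the underside, z up. A display panel 36 mm high juts out 50 mm on its -x side. Two dark steel stop bars on the bed meet in a square corner at +x +y. The load cell suffers when a stop takes more than 13 N; the stops are rigid
- back_stop: fixed bar along the scale's y on its far (+x) side, 200 mm long, 14 mm thick, 16 mm high above the bed. Origin at bed level at the +y end of its inner face; axes as the scale's; the inner face is the plane x = 0, the bar runs to y = -200 mm
- side_stop: fixed bar along the scale's x on its +y side, 170 mm long, 14 mm thick, 16 mm high above the bed. Origin at bed level at the +x end of its inner face; axes as the scale's; the inner face is the plane y = 0, the bar runs to x = -170 mm
- stop_corner (a point): point on the bed where the inner faces of the two stops meet, at (100, 100, 50) mm in the scale's frame; axes as the scale's. The glass belongs at its -x -y side
- plate: loose rigid white glass platter, 120 mm in its x, 150 in its y, 10 thick, 0.3 to 0.5 kg, flat on the bed; origin: centre of its underside. Home, its axes are parallel to the scale's and its centre is at (40, 25, 50) mm in the scale's frame. Starts 5 to 45 mm short of each stop, turned up to 0.12 rad. Polished: 0.4 to 1 N slides it; over 13 N harms it
- plate_corner (a point): the platter's +x +y corner at its underside, (60, 75, 0) mm in the platter's frame: the corner that goes into the stop corner
- pan: fixed shallow open steel pan, 220 mm (its x) by 170 mm (its y), walls 25 mm high and 4 mm thick, floor 4 mm thick; origin: centre of the underside
- pusher: loose hand pusher of 0.15 kg standing upright on the floor of the pan's -x half: an aluminium foot 26 mm (its x) by 70 mm (its y) by 18 mm high, with flat faces, under an upright black handle 24 mm (its x) by 34 mm (its y) that reaches to 85 mm above the underside. Origin: centre of the underside of the foot; z up
- pusher_grip (a point): point on the pusher's handle axis 48 mm above its underside, where the handle is gripped from above across its 24 mm (x)
- weight: brass knobbed calibration weight, 34 mm across, 42 mm high, standing in the +x part of the pan; a bystander
- cup: steel cup, 72 mm across, 85 mm high; a bystander
- jar: glass jar with steel cap, 70 mm across, 100 mm high; a bystander
- spatula: spatula lying on the counter; a bystander
- bottle: white bottle, 60 mm across, 170 mm high; a bystander
- can: can, 66 mm across, 90 mm high; a bystander
Not all that is in view belongs to the job. What is meant by the pusher is not purple, red or yellow, and is the larger of those in its own colour.

How it is judged:
On the way, in this order (a step that is already met when the one before it is completed fails the run):
1. the pusher is lifted from the pan in the gripper (height (world z) of pusher above 0.06 m and contact force between the fingers and pusher above 1 N), for 0.2 s.
2. with the pusher, the platter is pressed home (over 6 N) on the back stop, flush (x of plate_corner in the frame of stop_corner above -0.0015 m and angle between the x axis of plate and the x axis of scale, either way round below 0.015 rad and contact force between plate and back_stop above 6 N and contact force between pusher and plate above 1 N), for 0.2 s.
3. with the pusher, the platter is pressed home (over 6 N) on the side stop while still flush on the back stop (x of plate_corner in the frame of stop_corner above -0.0015 m and y of plate_corner in the frame of stop_corner above -0.0015 m and angle between the x axis of plate and the x axis of scale, either way round below 0.015 rad and contact force between plate and side_stop above 6 N and contact force between pusher and plate above 1 N), for 0.2 s.
At the end, for the whole second after the job is handed in: The platter lies flat and still on the bed with its corner less than 1.5 mm short of each stop and its edges parallel to the stops within 0.015 rad; the pusher stands upright (within 0.1 rad), at rest, on the pan's floor, released (x of plate_corner in the frame of stop_corner above -0.0015 m and y of plate_corner in the frame of stop_corner above -0.0015 m and angle between the x axis of plate and the x axis of scale, either way round below 0.015 rad and angle between plate's own z axis and vertical below 0.03 rad and linear speed of plate below 0.01 m/s and x of pusher in the frame of pan between -0.105 and 0.105 m and y of pusher in the frame of pan between -0.08 and 0.08 m and z of pusher in the frame of pan below 0.012 m and angle between pusher's own z axis and vertical below 0.1 rad and linear speed of pusher below 0.02 m/s); the robot touches nothing.
It fails at once if the glass pressed on a stop with more than 13 N (contact force between plate and back_stop above 13 N or contact force between plate and side_stop above 13 N).
It fails at once if the pusher pressed on the glass with more than 13 N (contact force between pusher and plate above 13 N).
It fails at once if the gripper or arm touches the glass (contact force between any of the fingers, the arm and plate above 0.5 N).
It fails at once if the platter lifted or tipped off the bed (angle between plate's own z axis and vertical above 0.1 rad or z of plate_corner in the frame of stop_corner above 0.012 m).
It fails at once if a bystander moved by more than 20 mm (distance of any of weight, cup, jar, spatula, bottle, can from where it was at the start of the episode above 0.02 m).
It also fails if it takes over 72 s, if anything falls off the work surface, if the arm or the gripper's body presses on something with over 40 N, if the wrist force passes 120 N, or if a joint passes its speed limit or range.

## Working session

There is one attempt and no reset: what is moved stays moved. The work goes in short steps, Python scripts to look and compute and a shell command to move; the robot and the scene stay as the last step left them, time stands still between calls to the robot, and variables do not carry over. Pictures are saved under pics/ and viewed, at most 10 in all, crops included, and the job is handed in when it is done.

```bash
mkdir -p pics
python3 - <<'E'
from bench import ctrl
import cv2,numpy as np
s=ctrl.get_state();print({k:np.round(v,3).tolist() for k,v in s.items()})
for n in("top","side"):
    im,d=ctrl.get_image(n);cv2.imwrite(f"pics/{n}0.png",im);np.savez(f"{n}0.npz",im=im,d=d,**ctrl.camera_info(n))
    c=ctrl.camera_info(n);print(n,np.round(c["intrinsics"],1).tolist(),np.round(c["R"],3).tolist(),np.round(c["t"],3))
E
```

```text
{'time': 0.0, 'joint_positions': [1.271, 0.322, -0.07, 1.452, 0.023, 1.371, -0.057], 'qd': [-0.0, 0.001, 0.002, 0.002, -0.001, -0.0, -0.002], 'joint_torque': [0.0, -49.129, -0.404, -31.254, -0.064, 0.044, 0.0], 'position': [0.2, -0.618, 0.221], 'tool_rot': [-3.101, -0.491, 0.001], 'ft_force': [0.092, 0.357, -0.058], 'torque': [0.029, -0.021, -0.027], 'grip_force': 0.0, 'grip_width': 0.992}
top [[467.0, 0.0, 273.4], [0.0, 467.0, 209.5], [0.0, 0.0, 1.0]] [[0.017, -0.999, 0.033], [-0.996, -0.02, -0.092], [0.093, -0.031, -0.995]] [-0.037  0.55   1.186]
side [[410.3, 0.0, 279.4], [0.0, 410.3, 208.7], [0.0, 0.0, 1.0]] [[0.986, -0.164, -0.006], [-0.111, -0.64, -0.761], [0.121, 0.751, -0.649]] [-0.552  0.11   1.227]
```

View pics/top0.png

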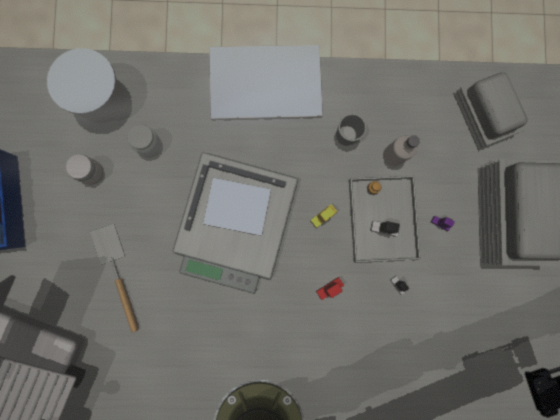

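View pics/side0.png

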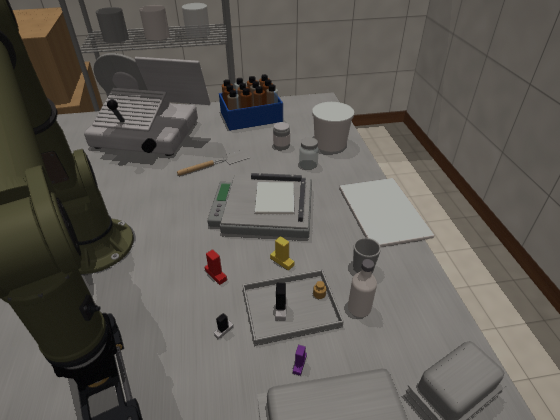

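The top view shows the scale at about (240,215), with the plate at (237,207) and the display on the near side at (220,273). The pan is at (383,220), holding the weight at (375,187).

Pusher candidates in the top view are pan (385,228), small black/aluminium (400,285), yellow (323,216), red (330,289) and purple (443,222). The one in the pan fits: it is black and aluminium, and larger than the one at (400,285). I'll confirm that in a crop.

```bash
cat > h.py <<'E'
import numpy as np,cv2
from scipy.spatial.transform import Rotation as Ro
def ray(c,px,z):
    px=np.atleast_2d(np.asarray(px,float)); K,R,t=c["intrinsics"],c["R"],c["t"]
    d=(np.linalg.inv(K)@np.c_[px,np.ones(len(px))].T).T@R; o=-R.T@t
    return (o+d*((z-o[2])/d[:,2])[:,None])[:,:2]
def rect(P):
    (c,s,a)=cv2.minAreaRect(np.asarray(P,np.float32).reshape(-1,1,2)); return np.round(c,4),np.round(s,4),round(a,2)
def comps(m,amin=30):
    n,l,s,c=cv2.connectedComponentsWithStats(m.astype(np.uint8)); return [(l==i,s[i],c[i]) for i in range(1,n) if s[i,4]>=amin]
def cont(m): return max(cv2.findContours(m.astype(np.uint8),0,1)[0],key=cv2.contourArea)[:,0]
def proj(c,X):
    X=np.atleast_2d(X); p=(X@c["R"].T+c["t"])@c["intrinsics"].T; return p[:,:2]/p[:,2:]
E
python3 - <<'E'
from h import *
T=np.load("top0.npz");im=T["im"];hsv=cv2.cvtColor(im,cv2.COLOR_BGR2HSV);g=im.max(2)
roi=np.zeros(g.shape,bool);roi[150:290,170:305]=1
for nm,m,z in(("plate",(g>185)&roi,.06),("dark",(g<75)&roi,.066)):
    for k,s,c in comps(m,60): print(nm,s,rect(ray(T,cont(k),z)))
roi[:]=0;roi[170:270,340:425]=1
for k,s,c in comps((g<55)&roi,15): print("blk",s,c,rect(ray(T,cont(k),.089)))
for k,s,c in comps((g>170)&roi,8): print("foot",s,c,rect(ray(T,cont(k),.022)))
for k,s,c in comps((g<105)&roi,150): print("pan",s,c,rect(ray(T,cont(k),.025)))
a=cv2.resize(im[165:300,335:425],None,fx=4.4,fy=4.4,interpolation=2)
b=cv2.resize(im[145:295,168:305],None,fx=2.9,fy=2.9,interpolation=2)
o=np.zeros((600,800,3),np.uint8);o[:a.shape[0],:a.shape[1]]=a;o[:b.shape[0],400:400+b.shape[1]]=b[:,:400];cv2.imwrite("pics/crop1.png",o)
E
```

```text
dark [187 163  97  67 341] (array([0.6079, 0.0951]), array([0.1279, 0.2636]), 25.91)
blk [380 222  19  12 176] [388.73295455 227.44318182] (array([ 0.505 , -0.3106]), array([0.0439, 0.0269]), 81.64)
pan [352 177  68  84 396] [402.96969697 206.04292929] (array([ 0.5308, -0.3196]), array([0.2198, 0.1613]), 4.0)
pan [348 178  24  85 238] [352.77310924 224.34453782] (array([ 0.5226, -0.2322]), array([0.2254, 0.0456]), 14.28)
pan [370 220  30  18 313] [387.19488818 228.29073482] (array([ 0.508 , -0.3176]), array([0.075 , 0.0441]), 78.57)
```

View pics/crop1.png

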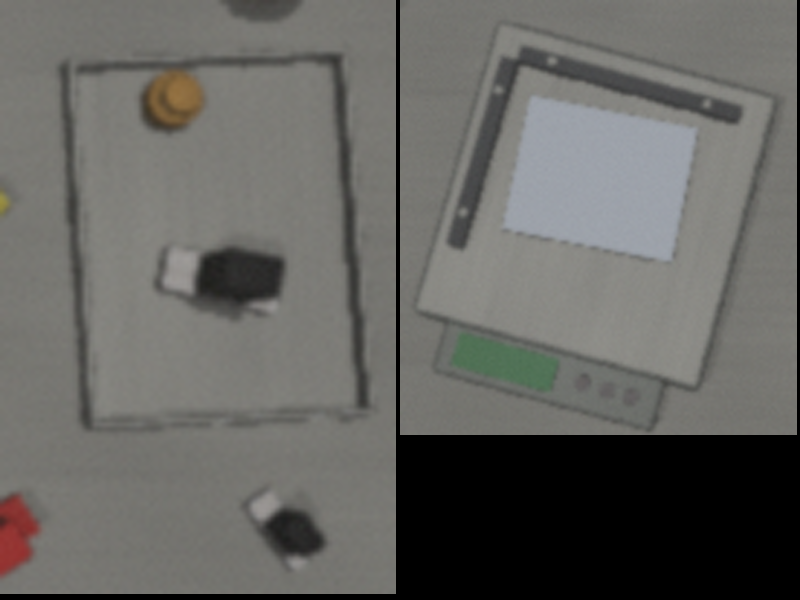

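The crop confirms it: the pan's black/aluminium pusher at crop (220,275) is clearly larger than the similar one at (290,525). I'll move above the pan for a closer look.

```bash
python3 -m handwheel '[[0.087,0.04,-0.025,-0.015,0,0,0],[0.087,0.045,-0.026,-0.015,0,0,0],[0.087,0.045,-0.026,-0.015,0,0,0],[0.087,0.045,-0.026,-0.015,0,0,0],[0.087,0.045,-0.026,-0.015,0,0,0],[0.087,0.045,-0.026,-0.015,0,0,0],[0.087,0.045,-0.026,0,0,0,0],[0.087,0.045,-0.026,0,0,0,0]]'; python3 -m handwheel '[[0.087,0,0,0,0,0,-9.6],[0.087,0,0,0,0,0,-9.6],[0.087,0,0,0,0,0,-9.6],[0.087,0,0,0,0,0,-9.6],[0.087,0,0,0,0,0,-9.6],[0.087,0,0,0,0,0,-9.6],[0.087,0,0,0,0,0,-9.6],[0.087,0,0,0,0,0,0],[0.087,0,0,0,0,0,0]]'
python3 - <<'E'
from h import *
from bench import ctrl
s=ctrl.get_state();c=ctrl.camera_info("wrist");im,d=ctrl.get_image("wrist")
cv2.imwrite("pics/w1.png",im);np.savez("w1.npz",im=im,d=d,**c)
M=Ro.from_rotvec(s["tool_rot"]).as_matrix();print(np.round(M,3).tolist(),s["position"],np.round(s["joint_positions"],2))
E
```

```text
time: 1.1
position: [0.4752, -0.3104, 0.3125]
tool_rot: [3.103, 0.491, -0.0]
ft_force: [0.5, 0.3, 0.0]
grip_width: 0.998
grip_force: 0.0
time: 2.22
position: [0.4743, -0.3118, 0.3123]
tool_rot: [-2.316, -2.123, 0.0]
ft_force: [-0.8, 0.3, 0.6]
grip_width: 0.997
grip_force: 0.0
[[0.087, 0.996, -0.0], [0.996, -0.087, 0.0], [0.0, -0.0, -1.0]] [ 0.47427049 -0.31177325  0.31230368] [ 0.91  0.14 -0.42  1.5   0.06  1.51  0.4 ]
```

View pics/w1.png

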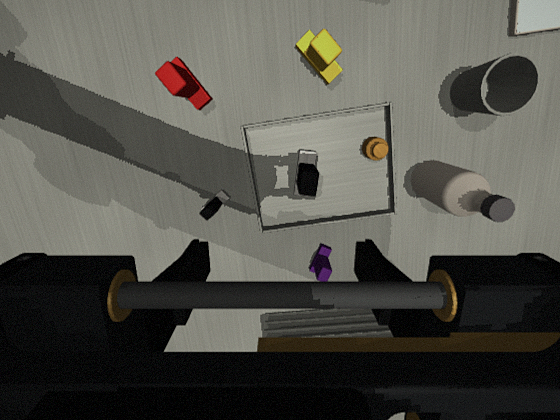

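The wrist view shows the pan at (320,165), the pusher with its foot at (307,157) and handle at (308,180), and the weight at (375,149). I'll measure from depth.

```bash
cat >> h.py <<'E'
def cloud(c):
    d=c["d"];v,u=np.indices(d.shape);K,R,t=c["intrinsics"],c["R"],c["t"]
    p=np.stack([(u-K[0,2])/K[0,0]*d,(v-K[1,2])/K[1,1]*d,d],-1); return (p-t)@R
E
python3 - <<'E'
from h import *
for n,sl in(("w1",(slice(90,240),slice(235,400))),("top0",(slice(170,270),slice(340,425)))):
    T=np.load(n+".npz");P=cloud(T)[sl];g=T["im"].max(2)[sl]
    for nm,m in(("top",(P[...,2]>.08)&(P[...,2]<.1)),("mid",(P[...,2]>.035)&(P[...,2]<.1)),("foot",(P[...,2]>.014)&(P[...,2]<.03)&(g>150)),("floor",(P[...,2]>.0)&(P[...,2]<.012)),("wall",(P[...,2]>.016)&(P[...,2]<.03))):
        for k,s,c in comps(m,12)[:4]: q=P[k];print(n,nm,s[4],(c+[sl[1].start,sl[0].start]).round(1),rect(q[:,:2]),q.mean(0).round(4),np.percentile(q[:,2],[5,95]).round(4))
    h=cv2.cvtColor(T["im"],cv2.COLOR_BGR2HSV)[sl]
    fm=(g>135)&(h[...,1]<30)
    for k,s,c in comps(fm,40)[:6]: print(n,"bright",s,c+[sl[1].start,sl[0].start])
E
```

```text
w1 top 473 [308.  182.5] (array([ 0.5082, -0.3203]), array([0.034 , 0.0239]), 78.84) [ 0.508  -0.3191  0.0895] [0.0866 0.0912]
w1 mid 199 [379.3 150.1] (array([ 0.615 , -0.2915]), array([0.021 , 0.0211]), 29.58) [ 0.6145 -0.291   0.0466] [0.0435 0.0483]
w1 mid 606 [307.1 179.9] (array([ 0.5082, -0.3203]), array([0.0342, 0.024 ]), 78.49) [ 0.5074 -0.3168  0.0827] [0.0469 0.0912]
w1 foot 12 [391.  119.5] (array([ 0.6375, -0.2514]), array([0.0008, 0.0154]), 2.57) [ 0.6374 -0.2514  0.0259] [0.0246 0.0269]
w1 foot 14 [244.9 144.5] (array([ 0.423 , -0.2684]), array([0.0012, 0.019 ]), 4.56) [ 0.423  -0.2684  0.0259] [0.0248 0.0269]
w1 foot 13 [392.2 143. ] (array([ 0.6397, -0.2844]), array([0.002 , 0.0136]), 8.83) [ 0.6397 -0.2851  0.0263] [0.025  0.0278]
w1 foot 35 [306.8 152.2] (array([ 0.5147, -0.2879]), array([0.0032, 0.0226]), 83.96) [ 0.5136 -0.2879  0.0232] [0.0219 0.0244]
w1 floor 7890 [306.9 158.7] (array([ 0.5335, -0.3208]), array([0.2396, 0.281 ]), 85.01) [ 0.5147 -0.3061  0.0014] [0.0002 0.0027]
w1 floor 12512 [320. 167.] (array([ 0.5342, -0.3199]), array([0.2133, 0.1626]), 3.68
[... 1515 characters left out ...]
op0 floor 21 [392.7 172.9] (array([ 0.6586, -0.3465]), array([0.0162, 0.0161]), 19.19) [ 0.6579 -0.3468  0.0014] [0.0002 0.0026]
top0 wall 576 [385.9 217.5] (array([ 0.5336, -0.3191]), array([0.2203, 0.1728]), 3.49) [ 0.5359 -0.3217  0.0228] [0.0175 0.0275]
top0 wall 39 [370.9 188.4] (array([ 0.6129, -0.2834]), array([0.0326, 0.018 ]), 12.82) [ 0.6111 -0.2816  0.0256] [0.0181 0.0298]
top0 wall 92 [376.3 226.6] (array([ 0.5105, -0.3057]), array([0.0428, 0.0262]), 77.48) [ 0.5111 -0.2966  0.0213] [0.017  0.0251]
top0 wall 18 [394.1 234.1] (array([ 0.4923, -0.3412]), array([0.0054, 0.0225]), 2.53) [ 0.4924 -0.3433  0.022 ] [0.0176 0.0246]
top0 bright [32 51  8 10 55] [375.52727273 225.63636364]
```

```bash
python3 -m handwheel '[[0.087,0,0,0,0,0,6.5],[0.087,-0.0017,0.0349,0,0,0,0],[0.087,0,0,0.055,0,0,0],[0.087,0,0,0.055,0,0,0],[0.087,0,0,0.055,0,0,0],[0.087,0,0,0.05,0,0,0],[0.087,0,0,0,0,0,0]]'
python3 - <<'E'
from h import *
from bench import ctrl
s=ctrl.get_state();M=Ro.from_rotvec(s["tool_rot"]).as_matrix();print(s["position"],np.degrees(np.arctan2(M[1,0],M[0,0])))
print("err tool",M.T@(np.array([.5082,-.3204,.029])-s["position"]))
E
```

```text
time: 3.15
position: [0.5051, -0.3186, 0.0934]
tool_rot: [-2.424, -1.985, 0.004]
ft_force: [-0.4, 0.0, -0.0]
grip_width: 0.999
grip_force: 0.0
[ 0.50513465 -0.31862191  0.09343692] 78.61878226698607
err tool [-0.00135942  0.00389178  0.06440249]
```

```bash
python3 -m handwheel '[[0.087,-0.0013,0.0035,0.03,0,0,0],[0.087,0,0,0.034,0,0,0],[0.087,0,0,0,0,0,0],[0.0,0,0,0,0,0,0],[0.0,0,0,0,0,0,0],[0.0,0,0,0,0,0,0],[0.0,0,0,0,0,0,0],[0.0,0,0,0,0,0,0]]' 50; python3 -m handwheel '[[0,0,0,-0.03,0,0,0],[0,0,0,-0.05,0,0,0],[0,0,0,-0.05,0,0,0],[0,0,0,-0.04,0,0,0],[0,0,0,0,0,0,0],[0,0,0,0,0,0,0]]'
python3 - <<'E'
from h import *
T=np.load("top0.npz");sl=(slice(150,292),slice(170,305));P=cloud(T)[sl];im=T["im"][sl];g=im.max(2)
hp=(P[...,2]>.045)
print("z pct",np.percentile(P[hp][:,2],[5,50,95]).round(4))
for nm,m,z in(("house",hp,.05),("plate",(im.min(2).astype(int)>125)&hp,.06),("dark",(g<85)&hp,.066)):
    for k,s,c in comps(m,80)[:4]: print(nm,s,g[k].mean(),rect(ray(T,cont(k)+[170,150],z)),rect(P[k][:,:2]))
b,gg,r=[im[...,i].astype(int) for i in range(3)]
for k,s,c in comps((b-r>12)&hp,80): print("blueish",s,rect(ray(T,cont(k)+[170,150],.06)))
E
```

```text
time: 4.15
position: [0.5115, -0.3223, 0.0337]
tool_rot: [2.43, 1.991, -0.0]
ft_force: [0.4, 0.5, 0.4]
grip_width: 0.516
grip_force: 0.0
time: 4.9
position: [0.511, -0.3221, 0.2029]
tool_rot: [-2.429, -1.991, 0.001]
ft_force: [0.6, 1.2, -0.4]
grip_width: 0.009
grip_force: 0.0
z pct [0.0465 0.0516 0.0655]
house [    3     3   125   125 10015] 138.2264603095357 (array([0.5331, 0.0696]), array([0.2553, 0.2648]), 75.74) (array([0.5333, 0.0697]), array([0.2559, 0.2656]), 75.71)
plate [31  5 24  9 93] 133.06451612903226 (array([0.6739, 0.1316]), array([0.0203, 0.0582]), 3.97) (array([0.6759, 0.1327]), array([0.0209, 0.0588]), 2.85)
plate [   5   12  120  115 7899] 148.02911760982403 (array([0.5323, 0.07  ]), array([0.2446, 0.2539]), 75.72) (array([0.5333, 0.0704]), array([0.2469, 0.2566]), 75.69)
dark [ 15  12 100  68 779] 74.11168164313221 (array([0.6092, 0.0968]), array([0.1328, 0.2727]), 25.68) (array([0.5571, 0.0743]), array([0.2097, 0.191 ]), 72.64)
blueish [  35   30   64   54 1816] (array([0.5537, 0.067 ]), array([0.1431, 0.1125]), 79.8)
```

The fingers hadn't finished closing when I lifted. I'll reopen and check the pusher.

```bash
python3 -m handwheel '[[0.087,0,0,-0.05,0,0,0],[0.087,0,-0.035,0,0,0,0],[0.087,0,0,0,0,0,0],[0.087,0,0,0,0,0,0],[0.087,0,0,0,0,0,0],[0.087,0,0,0,0,0,0],[0.087,0,0,0,0,0,0]]'
python3 - <<'E'
from h import *
from bench import ctrl
s=ctrl.get_state();c=ctrl.camera_info("wrist");im,d=ctrl.get_image("wrist")
np.savez("w2.npz",im=im,d=d,**c);P=cloud(np.load("w2.npz"))
near=(abs(P[...,0]-.508)<.07)&(abs(P[...,1]+.32)<.07)&(d>.01)
for nm,a,b in(("top",.08,.1),("foot",.016,.03)):
    for k,st,cc in comps(near&(P[...,2]>a)&(P[...,2]<b),25): print(nm,st[4],cc.round(),rect(P[k][:,:2]),P[k].mean(0).round(4))
M=Ro.from_rotvec(s["tool_rot"]).as_matrix();print(s["position"],s["grip_width"],np.degrees(np.arctan2(M[1,0],M[0,0])))
print("err tool",M.T@(np.array([.5082,-.3204,.029])-s["position"]))
E
```

```text
time: 5.78
position: [0.4774, -0.3153, 0.2532]
tool_rot: [-2.429, -1.992, -0.0]
ft_force: [0.5, -0.3, -0.4]
grip_width: 0.719
grip_force: 0.0
top 656 [309. 188.] (array([ 0.5083, -0.32  ]), array([0.0339, 0.0241]), 79.63) [ 0.5081 -0.3189  0.0894]
foot 362 [304. 163.] (array([ 0.508 , -0.3203]), array([0.0697, 0.026 ]), 78.07) [ 0.5099 -0.3012  0.023 ]
[ 0.47738348 -0.31528513  0.25324994] 0.7193001809696659 78.70095295575253
err tool [0.00093896 0.0312944  0.22424013]
```

```bash
python3 -m handwheel '[[0.062,0.001,0.031,0,0,0,0],[0.062,0,0,0.05,0,0,0],[0.062,0,0,0.055,0,0,0],[0.062,0,0,0.055,0,0,0],[0.062,0,0,0.03,0,0,0],[0.062,0,0,0.03,0,0,0],[0.062,0,0,0.004,0,0,0],[0.062,0,0,0,0,0,0]]' 50; python3 -m handwheel '[[0,0,0,0,0,0,0],[0,0,0,0,0,0,0],[0,0,0,0,0,0,0],[0,0,0,0,0,0,0],[0,0,0,0,0,0,0],[0,0,0,0,0,0,0],[0,0,0,0,0,0,0],[0,0,0,0,0,0,0]]'
```

```text
time: 6.82
position: [0.5082, -0.3207, 0.0303]
tool_rot: [2.429, 1.991, 0.0]
ft_force: [-0.4, 0.2, 0.3]
grip_width: 0.714
grip_force: 0.0
time: 7.82
position: [0.5079, -0.3206, 0.0297]
tool_rot: [2.429, 1.991, 0.0]
ft_force: [0.2, 0.1, 1.5]
grip_width: 0.278
grip_force: 50.0
```

```bash
python3 -m handwheel '[[0,0,0,-0.03,0,0,0],[0,0,0,-0.055,0,0,0],[0,0,0,-0.055,0,0,0],[0,0,0,-0.055,0,0,0],[0,0,0,-0.055,0,0,0],[0,0.045,-0.01,0,0,0,3],[0,0.052,-0.012,0,0,0,0],[0,0.055,-0.012,0,0,0,0],[0,0.055,-0.012,0,0,0,0],[0,0.052,-0.012,0,0,0,0],[0,0.052,-0.012,0,0,0,0],[0,0,0,0,0,0,0]]'
python3 -m handwheel '[[0,0,0,0,0,0,0],[0,0,0,0,0,0,0]]'
python3 - <<'E'
from h import *
from bench import ctrl
s=ctrl.get_state();c=ctrl.camera_info("wrist");im,d=ctrl.get_image("wrist")
cv2.imwrite("pics/w3.png",im);np.savez("w3.npz",im=im,d=d,**c)
M=Ro.from_rotvec(s["tool_rot"]).as_matrix();print(s["position"],np.degrees(np.arctan2(M[1,0],M[0,0])),s["ft_force"],s["torque"])
E
```

```text
time: 9.32
position: [0.5137, 0.0042, 0.2795]
tool_rot: [-2.471, -1.938, -0.001]
ft_force: [0.5, -1.0, -1.5]
grip_width: 0.273
grip_force: 50.0
time: 9.57
position: [0.5142, -0.0037, 0.2791]
tool_rot: [-2.484, -1.923, 0.002]
ft_force: [-0.0, 0.4, -1.4]
grip_width: 0.272
grip_force: 50.0
[ 0.51421494 -0.00370075  0.27908876] 75.51540730657875 [-0.02990026  0.39321554 -1.40697878] [ 0.00990627 -0.06966054  0.00687932]
```

View pics/w3.png

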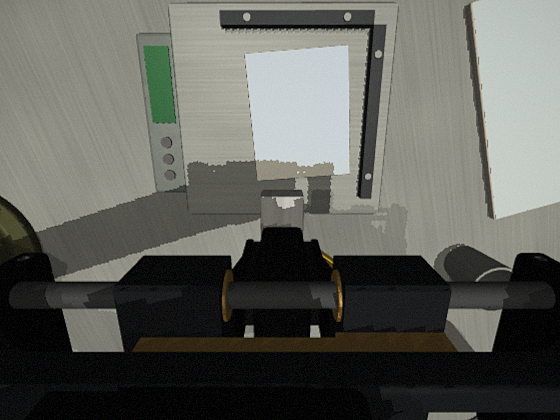

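The wrist view shows the side stop across the top (row 18), the back stop at right (column 370), the plate at (300,115) and the pusher foot at (282,210).

```bash
cat > meas.py <<'E'
from h import *
import sys
def line(p):
    vx,vy,x,y=cv2.fitLine(np.float32(p),cv2.DIST_HUBER,0,.01,.01)[:,0]; return np.array([x,y]),np.array([vx,vy])
def stops(T):
    # inner edges of dark bars (top edge z=.066); bars are axis-ish aligned in wrist image; returns corner, yaw of scale x
    P=cloud(T);g=T["im"].max(2);z=P[...,2]
    m=(g<85)&(z>.056)&(z<.075)
    k=max(comps(m,200),key=lambda a:a[1][4])[0]
    q=P[k][:,:2]; return k,q
def plate(T):
    im=T["im"].astype(int);P=cloud(T);z=P[...,2]
    m=(im.min(2)>185)&(z>.053)&(z<.067)
    return max(comps(m,200),key=lambda a:a[1][4])[0],P
if __name__=="__main__":
    T=np.load(sys.argv[1]);k,q=stops(T);print("bars",k.sum(),rect(q))
    # refine with yaw: rotate into approx scale frame, histogram of inner edge
    S=np.array([.533,.0697])
    for a in np.radians([-14.3]):
        for _ in range(3):
            R=np.array([[np.cos(a),-np.sin(a)],[np.sin(a),np.cos(a)]]);l=(q-S)@R
            b=l[(l[:,1]<.09)&(l[:,0]>.085)]; s=l[(l[:,0]<.09)&(l[:,1]>.085)]
            def inner(u,w):  # min of w per bin of u
                bi=np.round(u/.005).astype(int);return np.array([(i*.005,np.percentile(w[bi==i],3)) for i in np.unique(bi) if (bi==i).sum()>8])[1:-1]
            ib=inner(b[:,1],b[:,0]);is_=inner(s[:,0],s[:,1])
            pb=np.polyfit(ib[:,0],ib[:,1],1);ps=np.polyfit(is_[:,0],is_[:,1],1)
            a+=(ps[0]*len(is_)-pb[0]*len(ib))/(len(is_)+len(ib))
    print("scale yaw",np.degrees(a),"inner x",np.median(ib[:,1]),"inner y",np.median(is_[:,1]),"slopes",pb[0],ps[0])
    corner=S+R@[np.median(ib[:,1]),np.median(is_[:,1])];print("corner",corner)
    k,P=plate(T);r=cont(k);w=ray(T,r,.06);print("plate",rect(w),rect(P[k][:,:2]))
    ll=(w-corner)@R;print("plate in corner frame max",ll.max(0),"min",ll.min(0),rect(ll))
    np.savez("scale.npz",a=a,R=R,corner=corner)
E
python3 meas.py w3.npz
python3 - <<'E'
from h import *
T=np.load("w3.npz");P=cloud(T);z=P[...,2];v,u=np.indices(z.shape)
m=(abs(u-282)<40)&(v>175)&(v<250)&(z>.23)&(z<.29)
for k,s,c in comps(m,50): print(s,P[k].mean(0),rect(P[k][:,:2]),np.percentile(P[k][:,2],[2,50,98]))
E
```

```text
bars 4854 (array([0.611 , 0.0975]), array([0.1386, 0.2797]), 26.0)
scale yaw -14.391456858451141 inner x 0.10084452701855426 inner y 0.1001879383646592 slopes -5.2236972487346835e-05 -6.06646550135946e-05
corner [0.65558131 0.14167961]
plate (array([0.5545, 0.0669]), array([0.1493, 0.1191]), 79.73) (array([0.5545, 0.067 ]), array([0.1493, 0.119 ]), 79.74)
plate in corner frame max [-0.01572664 -0.01887228] min [-0.14366682 -0.16861639] (array([-0.0793, -0.0975]), array([0.1191, 0.1493]), 4.12)
[ 260  190   44   49 2015] [0.52028352 0.02112505 0.27331893] (array([0.5199, 0.0195]), array([0.0239, 0.026 ]), 74.74) [0.25842707 0.27255346 0.28854445]
[245 239  15  11 105] [0.50041503 0.01105834 0.28540551] (array([0.5004, 0.0111]), array([0.002 , 0.0079]), 53.5) [0.28008485 0.28588078 0.28991767]
[303 239  17  10 105] [0.53307094 0.0027072  0.28540676] (array([0.5321, 0.003 ]), array([0.0041, 0.0095]), 58.2) [0.28068524 0.28559029 0.28967576]
```

```bash
cat > st.py <<'E'
from h import *
from bench import ctrl
S=np.load("scale.npz");s=ctrl.get_state();M=Ro.from_rotvec(s["tool_rot"]).as_matrix()
R3=np.eye(3);R3[:2,:2]=S["R"]
p=R3.T@(s["position"]-np.r_[S["corner"],0]);print("t",round(s["time"],2),"TCP in corner frame mm",(p*1000).round(1),"toolx yaw rel scale y",round(np.degrees(np.arctan2(M[1,0],M[0,0])-float(S["a"]))-90,2),"F scale",(R3.T@s["ft_force"]).round(2),"T",(R3.T@s["torque"]).round(3),"grip",s["grip_force"])
E
python3 -m handwheel '[[0,0.04,-0.035,0,0,0,0],[0,0.039,-0.036,0,0,0,0],[0,0,0,0.05,0,0,0],[0,0,0,0.05,0,0,0],[0,0,0,0.05,0,0,0],[0,0,0,0.03,0,0,0],[0,0,0,0,0,0,0],[0,0,0,0,0,0,0]]'; python3 st.py
```

```text
time: 10.62
position: [0.4663, 0.092, 0.1008]
tool_rot: [2.481, 1.925, 0.003]
ft_force: [0.6, 0.4, -0.2]
grip_width: 0.27
grip_force: 50.0
t 10.62 TCP in corner frame mm [-171.   -95.2  100.8] toolx yaw rel scale y 0.0 F scale [ 0.5   0.52 -0.21] T [-0.055 -0.07   0.005] grip 49.99987007584423
```

```bash
python3 -m handwheel '[[0,0,0,0.012,0,0,0],[0,0,0,0.01,0,0,0],[0,0,0,0,0,0,0],[0,0,0.003,0,0,0,0],[0,0,0.003,0,0,0,0],[0,0,0.003,0,0,0,0],[0,0,0.003,0,0,0,0],[0,0,0,0,0,0,0]]'; python3 st.py;  python3 -m handwheel '[[0,0,0.003,0,0,0,0],[0,0,0.003,0,0,0,0],[0,0,0.002,0,0,0,0],[0,0,0.002,0,0,0,0],[0,0,0,0,0,0,0],[0,0,0,0,0,0,0]]'; python3 st.py
```

```text
time: 11.62
position: [0.4771, 0.0892, 0.0776]
tool_rot: [-2.481, -1.927, -0.0]
ft_force: [0.2, 0.1, -2.1]
grip_width: 0.271
grip_force: 50.0
t 11.62 TCP in corner frame mm [-159.9  -95.2   77.6] toolx yaw rel scale y 0.05 F scale [ 0.13  0.18 -2.08] T [-0.093 -0.028 -0.045] grip 49.99996433034539
time: 12.38
position: [0.4866, 0.0867, 0.0775]
tool_rot: [2.481, 1.927, 0.0]
ft_force: [-0.6, 0.3, -1.2]
grip_width: 0.271
grip_force: 50.0
t 12.38 TCP in corner frame mm [-150.1  -95.2   77.5] toolx yaw rel scale y 0.07 F scale [-0.69  0.15 -1.21] T [-0.049  0.027  0.04 ] grip 50.00006653368473
```

```bash
python3 -m handwheel '[[0,0,0.002,0,0,0,0],[0,0,0.002,0,0,0,0],[0,0,0.002,0,0,0,0],[0,0,0.002,0,0,0,0],[0,0,0.002,0,0,0,0],[0,0,0,0,0,0,0],[0,0,0,0,0,0,0]]'; python3 st.py;  python3 -m handwheel '[[0,0,0.001,0,0,0,0],[0,0,0.001,0,0,0,0],[0,0,0.001,0,0,0,0],[0,0,0,0,0,0,0],[0,0,0,0,0,0,0]]'; python3 st.py
```

```text
time: 13.25
position: [0.4965, 0.0842, 0.0776]
tool_rot: [2.481, 1.927, 0.001]
ft_force: [0.3, -1.0, -1.6]
grip_width: 0.274
grip_force: 50.0
t 13.25 TCP in corner frame mm [-139.8  -95.2   77.6] toolx yaw rel scale y 0.06 F scale [ 0.52 -0.93 -1.64] T [-0.034 -0.053 -0.035] grip 50.000031874515116
time: 13.88
position: [0.4992, 0.0835, 0.0775]
tool_rot: [2.481, 1.927, 0.0]
ft_force: [-0.5, 0.3, -1.6]
grip_width: 0.276
grip_force: 50.0
t 13.88 TCP in corner frame mm [-137.1  -95.2   77.5] toolx yaw rel scale y 0.07 F scale [-0.6   0.16 -1.59] T [0.001 0.126 0.029] grip 50.0002471357584
```

```bash
for i in 1; do python3 -m handwheel '[[0,0,0.0007,0,0,0,0],[0,0,0.0007,0,0,0,0],[0,0,0.0006,0,0,0,0],[0,0,0,0,0,0,0]]' >/dev/null; python3 st.py; python3 -m handwheel '[[0,0,0.0005,0,0,0,0],[0,0,0,0,0,0,0]]'>/dev/null; python3 st.py;  python3 -m handwheel '[[0,0,0.0005,0,0,0,0],[0,0,0,0,0,0,0]]'>/dev/null; python3 st.py; done
```

```text
t 14.38 TCP in corner frame mm [-135.1  -95.2   77.5] toolx yaw rel scale y 0.07 F scale [-0.49  1.22 -1.29] T [-0.015  0.152 -0.017] grip 50.00007132533938
t 14.62 TCP in corner frame mm [-134.6  -95.2   77.5] toolx yaw rel scale y 0.07 F scale [-0.48  0.34 -2.31] T [0.018 0.188 0.013] grip 49.999984335154295
t 14.88 TCP in corner frame mm [-134.2  -95.2   77.5] toolx yaw rel scale y 0.07 F scale [-1.94  0.28 -2.18] T [-0.023  0.24  -0.009] grip 50.000061336904764
```

```bash
python3 -m handwheel '[[0,0,0.0003,0,0,0,0],[0,0,0,0,0,0,0]]' >/dev/null; python3 st.py; python3 -m handwheel '[[0,0,0.0003,0,0,0,0],[0,0,0,0,0,0,0]]'>/dev/null; python3 st.py
```

```text
t 15.12 TCP in corner frame mm [-133.8  -95.1   77.5] toolx yaw rel scale y 0.07 F scale [-1.01  0.26 -2.01] T [-0.019  0.18  -0.066] grip 50.000047772191465
t 15.38 TCP in corner frame mm [-133.6  -95.2   77.5] toolx yaw rel scale y 0.07 F scale [-1.13 -0.14 -1.67] T [-0.013  0.176  0.012] grip 50.000019441358745
```

```bash
python3 -m handwheel '[[0,0,0.0003,0,0,0,0],[0,0,0,0,0,0,0]]'>/dev/null; python3 st.py
```

```text
t 15.62 TCP in corner frame mm [-133.3  -95.2   77.5] toolx yaw rel scale y 0.07 F scale [-1.87 -0.57 -1.74] T [0.012 0.171 0.001] grip 50.000104419887066
```

```bash
python3 -m handwheel '[[0,0,0.0003,0,0,0,0],[0,0,0,0,0,0,0]]' >/dev/null; python3 st.py; python3 -m handwheel '[[0,0,0.0003,0,0,0,0],[0,0,0,0,0,0,0]]'>/dev/null; python3 st.py;python3 -m handwheel '[[0,0,0.0003,0,0,0,0],[0,0,0,0,0,0,0]]'>/dev/null; python3 st.py
```

```text
t 15.88 TCP in corner frame mm [-132.9  -95.2   77.5] toolx yaw rel scale y 0.07 F scale [-1.68 -0.66 -1.72] T [-0.022  0.208  0.04 ] grip 50.00007917638868
t 16.12 TCP in corner frame mm [-132.6  -95.2   77.5] toolx yaw rel scale y 0.07 F scale [-1.22  0.71 -1.87] T [-0.003  0.194  0.028] grip 50.00011648982763
t 16.38 TCP in corner frame mm [-132.3  -95.2   77.5] toolx yaw rel scale y 0.07 F scale [-1.71 -0.19 -2.08] T [ 0.067  0.258 -0.035] grip 50.00005078967661
```

```bash
python3 -m handwheel '[[0,0,0.0003,0,0,0,0],[0,0,0,0,0,0,0]]' >/dev/null; python3 st.py; python3 -m handwheel '[[0,0,0.0003,0,0,0,0],[0,0,0,0,0,0,0]]'>/dev/null; python3 st.py;python3 -m handwheel '[[0,0,0.0003,0,0,0,0],[0,0,0,0,0,0,0]]'>/dev/null; python3 st.py
python3 - <<'E'
from h import *
from bench import ctrl
c=ctrl.camera_info("top");im,d=ctrl.get_image("top");np.savez("t2.npz",im=im,d=d,**c)
c=ctrl.camera_info("wrist");im,d=ctrl.get_image("wrist");np.savez("w4.npz",im=im,d=d,**c)
cv2.imwrite("pics/w4.png",im)
E
```

```text
t 16.62 TCP in corner frame mm [-132.2  -95.2   77.5] toolx yaw rel scale y 0.07 F scale [-2.31 -0.09 -0.46] T [-0.02   0.332  0.025] grip 50.000009620562196
t 16.88 TCP in corner frame mm [-132.1  -95.1   77.4] toolx yaw rel scale y 0.07 F scale [-3.89 -0.47 -0.79] T [ 0.026  0.536 -0.096] grip 50.00079391524196
t 17.12 TCP in corner frame mm [-132.1  -95.1   77.3] toolx yaw rel scale y 0.08 F scale [-3.87 -0.67 -0.68] T [ 0.027  0.943 -0.092] grip 50.00224029645324
```

View pics/w4.png

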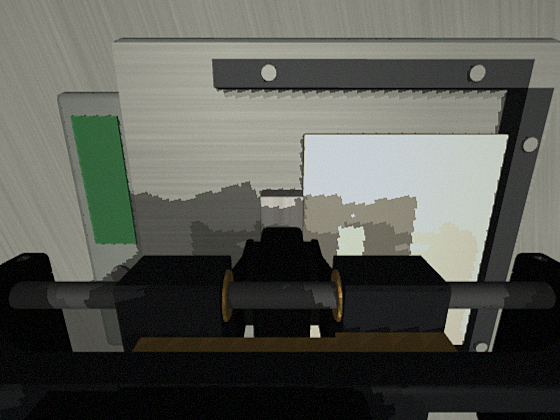

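Stop contact felt: the plate's right edge lies along the back stop from (508,135) downward. I'll settle and read the force.

```bash
python3 -m handwheel '[[0,0,0,0,0,0,0]]'>/dev/null; python3 st.py;python3 -m handwheel '[[0,0,0,0,0,0,0]]'>/dev/null; python3 st.py
```

```text
t 17.35 TCP in corner frame mm [-132.1  -95.1   77.3] toolx yaw rel scale y 0.08 F scale [-5.9   0.47  0.24] T [ 0.049  1.174 -0.131] grip 50.00276465434581
t 17.48 TCP in corner frame mm [-132.   -95.1   77.3] toolx yaw rel scale y 0.08 F scale [-5.11  0.41 -0.61] T [ 0.095  1.184 -0.075] grip 50.0030205398798
```

```bash
python3 -m handwheel '[[0,0,0.0003,0,0,0,0],[0,0,0,0,0,0,0],[0,0,0,0,0,0,0]]'>/dev/null; python3 st.py;python3 -m handwheel '[[0,0,0.0002,0,0,0,0],[0,0,0,0,0,0,0],[0,0,0,0,0,0,0]]'>/dev/null; python3 st.py;python3 -m handwheel '[[0,0,0,0,0,0,0]]'>/dev/null; python3 st.py
```

```text
t 17.85 TCP in corner frame mm [-132.   -95.1   77.3] toolx yaw rel scale y 0.08 F scale [-4.93  0.22 -0.43] T [ 0.111  1.378 -0.147] grip 50.0034978473559
t 18.23 TCP in corner frame mm [-132.   -95.2   77.2] toolx yaw rel scale y 0.08 F scale [-5.91  0.15 -0.01] T [ 0.088  1.373 -0.09 ] grip 50.003786883316934
t 18.35 TCP in corner frame mm [-132.   -95.2   77.2] toolx yaw rel scale y 0.08 F scale [-6.56  0.64 -0.45] T [ 0.072  1.436 -0.11 ] grip 50.00365199055523
```

```bash
python3 -m handwheel '[[0,0,0.0004,0,0,0,0],[0,0,0,0,0,0,0],[0,0,0,0,0,0,0],[0,0,0,0,0,0,0]]'>/dev/null; python3 st.py;python3 -m handwheel '[[0,0,0.0003,0,0,0,0],[0,0,0,0,0,0,0],[0,0,0,0,0,0,0]]'>/dev/null; python3 st.py;python3 -m handwheel '[[0,0,0,0,0,0,0]]'>/dev/null; python3 st.py
```

```text
t 18.85 TCP in corner frame mm [-132.   -95.2   77.1] toolx yaw rel scale y 0.08 F scale [-6.84 -0.35  0.16] T [ 0.029  1.559 -0.108] grip 50.004073195159435
t 19.23 TCP in corner frame mm [-132.   -95.2   77. ] toolx yaw rel scale y 0.09 F scale [-7.25  0.5   1.36] T [ 0.061  1.727 -0.095] grip 50.00461222138256
t 19.35 TCP in corner frame mm [-132.   -95.2   77. ] toolx yaw rel scale y 0.09 F scale [-7.32  1.   -0.43] T [ 0.083  1.741 -0.111] grip 50.00448287464678
```

```bash
python3 -m handwheel '[[0,0,0.0004,0,0,0,0],[0,0,0,0,0,0,0],[0,0,0,0,0,0,0],[0,0,0,0,0,0,0]]'>/dev/null; python3 st.py;python3 -m handwheel '[[0,0,0.0004,0,0,0,0],[0,0,0,0,0,0,0],[0,0,0,0,0,0,0]]'>/dev/null; python3 st.py;python3 -m handwheel '[[0,0,0,0,0,0,0]]'>/dev/null; python3 st.py
```

```text
t 19.85 TCP in corner frame mm [-132.   -95.2   76.9] toolx yaw rel scale y 0.09 F scale [-8.38  0.05  0.32] T [ 0.025  1.852 -0.083] grip 50.005071884952486
t 20.23 TCP in corner frame mm [-131.9  -95.2   76.8] toolx yaw rel scale y 0.09 F scale [-8.9   0.54  0.34] T [ 0.04   2.117 -0.161] grip 50.00578419305384
t 20.35 TCP in corner frame mm [-131.9  -95.2   76.8] toolx yaw rel scale y 0.1 F scale [-9.4   0.21  1.  ] T [ 0.078  2.017 -0.133] grip 50.00567066017538
```

```bash
python3 -m handwheel '[[0,0,0,0,0,0,0],[0,0,0,0,0,0,0]]'>/dev/null; python3 st.py; python3 -m handwheel '[[0,0,-0.001,0,0,0,0],[0,0,-0.001,0,0,0,0],[0,0,-0.001,0,0,0,0],[0,0,-0.001,0,0,0,0],[0,0,-0.003,0,0,0,0],[0,0,-0.015,0,0,0,0],[0,0,-0.015,-0.03,0,0,0],[0,0,0,-0.04,0,0,0],[0,0,0,0,0,0,0]]'>/dev/null; python3 st.py
python3 - <<'E'
from h import *
from bench import ctrl
from meas import plate
S=np.load("scale.npz");c=ctrl.camera_info("wrist");im,d=ctrl.get_image("wrist");np.savez("w5.npz",im=im,d=d,**c)
c=ctrl.camera_info("top");im,d=ctrl.get_image("top");np.savez("t5.npz",im=im,d=d,**c)
for n in("w4.npz","w5.npz"):
    T=np.load(n);k,P=plate(T);l=(ray(T,cont(k),.06)-S["corner"])@S["R"];print(n,k.sum(),l.max(0),l.min(0),rect(l))
T=np.load("t5.npz");im=T["im"].astype(int);m=np.zeros(im.shape[:2],bool);m[150:292,170:305]=1
m&=(im[...,0]-im[...,2]>12)
for k,s,c in comps(m,300): l=(ray(T,cont(k),.06)-S["corner"])@S["R"];print(s,l.max(0),l.min(0),rect(l))
E
```

```text
t 20.6 TCP in corner frame mm [-131.9  -95.2   76.8] toolx yaw rel scale y 0.09 F scale [-8.54  0.35  0.64] T [ 0.091  1.999 -0.123] grip 50.00568711664528
t 21.73 TCP in corner frame mm [-164.8  -94.1  150.6] toolx yaw rel scale y 0.1 F scale [ 0.43  0.59 -1.59] T [ 0.009 -0.113 -0.056] grip 49.999671312980354
w4.npz 15185 [ 0.0004484  -0.02500491] [-0.11880101 -0.12144212] (array([-0.0592, -0.0732]), array([0.0964, 0.1192]), 89.98)
w5.npz 12222 [ 0.0001452  -0.02542492] [-0.11885443 -0.16495336] (array([-0.0593, -0.0953]), array([0.119 , 0.1395]), 0.07)
[214 171  59  23 654] [-0.00211907 -0.02776931] [-0.0511405  -0.17091781] (array([-0.025 , -0.0996]), array([0.0472, 0.1435]), 2.08)
```

```bash
python3 -m handwheel '[[0,0,0,0,0,0,-10],[0,0,0,0,0,0,-10],[0,0,0,0,0,0,-10],[0,0,0,0,0,0,-10],[0,0,0,0,0,0,-10],[0,0,0,0,0,0,-10],[0,0,0,0,0,0,-10],[0,0,0,0,0,0,-10],[0,0,0,0,0,0,-10],[0,0,0,0,0,0,0]]'>/dev/null; python3 st.py; python3 -m handwheel '[[0,-0.035,-0.037,0,0,0,0],[0,-0.035,-0.037,0,0,0,0],[0,-0.035,-0.037,0,0,0,0],[0,0,0,0,0,0,0],[0,0,0,0,0,0,0]]'>/dev/null; python3 st.py; python3 -c "
from bench import ctrl;print(ctrl.get_state()['joint_positions'])"
```

```text
t 23.07 TCP in corner frame mm [-167.5  -95.6  146.1] toolx yaw rel scale y 89.97 F scale [ 0.97 -0.66 -1.72] T [ 0.133 -0.135  0.004] grip 49.99881803523749
t 23.7 TCP in corner frame mm [ -62.3 -205.5  146.5] toolx yaw rel scale y 89.95 F scale [-0.32  0.42 -1.78] T [ 0.156 -0.131 -0.042] grip 50.00034414231777
[ 0.67551503  0.2193386  -0.72263539  1.78725272  0.15372446  1.19466382
  1.22655663]
```

```bash
python3 -m handwheel '[[0,-0.002,0,0.03,0,0,0],[0,0,0,0.028,0,0,0],[0,0,0,0.01,0,0,0],[0,0,0,0,0,0,0],[0,0,0.003,0,0,0,0],[0,0,0.003,0,0,0,0],[0,0,0.003,0,0,0,0],[0,0,0.002,0,0,0,0],[0,0,0,0,0,0,0],[0,0,0,0,0,0,0]]'>/dev/null; python3 st.py
```

```text
t 24.95 TCP in corner frame mm [ -59.3 -195.2   79.5] toolx yaw rel scale y 90.06 F scale [ 0.06  0.53 -0.9 ] T [ 0.102 -0.135 -0.038] grip 49.999924530275166
```

```bash
python3 -m handwheel '[[0,0,0.001,0.0012,0,0,0],[0,0,0.002,0,0,0,0],[0,0,0.002,0,0,0,0],[0,0,0.002,0,0,0,0],[0,0,0.002,0,0,0,0],[0,0,0,0,0,0,0]]'>/dev/null; python3 st.py; python3 -m handwheel '[[0,-0.0001,0.002,0,0,0,0],[0,-0.0001,0.002,0,0,0,0],[0,-0.0001,0.002,0,0,0,0],[0,-0.0001,0.002,0,0,0,0],[0,-0.0001,0.002,0,0,0,0],[0,0,0,0,0,0,0]]'>/dev/null; python3 st.py;python3 -m handwheel '[[0,-0.0001,0.0015,0,0,0,0],[0,-0.0001,0.0015,0,0,0,0],[0,-0.0001,0.0015,0,0,0,0],[0,-0.0001,0.0015,0,0,0,0],[0,0,0,0,0,0,0]]'>/dev/null; python3 st.py
```

```text
t 25.7 TCP in corner frame mm [ -59.4 -186.1   78.3] toolx yaw rel scale y 90.07 F scale [-0.69 -0.36 -2.01] T [-0.008 -0.13  -0.011] grip 50.00011498108506
t 26.45 TCP in corner frame mm [ -58.8 -175.6   78.4] toolx yaw rel scale y 90.09 F scale [ 0.18  0.22 -0.79] T [-0.02  -0.092 -0.004] grip 50.00003022607416
t 27.07 TCP in corner frame mm [ -58.5 -169.7   78.3] toolx yaw rel scale y 90.09 F scale [-0.24 -0.67 -1.68] T [-0.034 -0.11  -0.044] grip 50.00002867542207
```

```bash
python3 -m handwheel '[[0,-0.0001,0.001,0,0,0,0],[0,-0.0001,0.001,0,0,0,0],[0,-0.0001,0.001,0,0,0,0],[0,-0.0001,0.0007,0,0,0,0],[0,-0.0001,0.0007,0,0,0,0],[0,0,0,0,0,0,0]]'>/dev/null; python3 st.py; python3 -m handwheel '[[0,0,0.0005,0,0,0,0],[0,0,0.0005,0,0,0,0],[0,0,0,0,0,0,0]]'>/dev/null; python3 st.py;python3 -m handwheel '[[0,0,0.0004,0,0,0,0],[0,0,0,0,0,0,0]]'>/dev/null; python3 st.py
```

```text
t 27.82 TCP in corner frame mm [ -58.  -165.5   78.3] toolx yaw rel scale y 90.07 F scale [-0.53 -1.39 -1.03] T [-0.188 -0.129 -0.052] grip 50.00003670807928
t 28.2 TCP in corner frame mm [ -58.  -164.6   78.3] toolx yaw rel scale y 90.07 F scale [ 0.11 -0.73 -1.18] T [-0.123 -0.069  0.001] grip 49.999970868229866
t 28.45 TCP in corner frame mm [ -57.9 -164.2   78.4] toolx yaw rel scale y 90.07 F scale [-0.55 -0.93 -2.02] T [-0.21  -0.055  0.029] grip 50.00013786368072
```

```bash
for _ in 1; do python3 -m handwheel '[[0,0,0.0004,0,0,0,0],[0,0,0.0004,0,0,0,0],[0,0,0,0,0,0,0]]'>/dev/null; python3 st.py; python3 -m handwheel '[[0,0,0.0004,0,0,0,0],[0,0,0,0,0,0,0]]'>/dev/null; python3 st.py;python3 -m handwheel '[[0,0,0.0004,0,0,0,0],[0,0,0,0,0,0,0]]'>/dev/null; python3 st.py;python3 -m handwheel '[[0,0,0.0004,0,0,0,0],[0,0,0,0,0,0,0]]'>/dev/null; python3 st.py; done
```

```text
t 28.82 TCP in corner frame mm [ -58.  -163.4   78.3] toolx yaw rel scale y 90.07 F scale [-0.06 -0.87 -1.78] T [-0.154 -0.164 -0.028] grip 50.0000664498657
t 29.07 TCP in corner frame mm [ -58.  -163.1   78.3] toolx yaw rel scale y 90.07 F scale [-0.12 -1.13 -0.49] T [-0.228 -0.113  0.001] grip 50.000059115700424
t 29.32 TCP in corner frame mm [ -58.  -163.    78.3] toolx yaw rel scale y 90.06 F scale [ 0.74 -1.5  -0.62] T [-0.447 -0.06   0.03 ] grip 50.00022794120014
t 29.57 TCP in corner frame mm [ -58.  -163.    78.3] toolx yaw rel scale y 90.05 F scale [-0.71 -3.43 -0.68] T [-0.81  -0.011  0.047] grip 50.000486145727336
```

```bash
python3 -m handwheel '[[0,0,0,0,0,0,0],[0,0,0.0004,0,0,0,0],[0,0,0,0,0,0,0],[0,0,0,0,0,0,0]]'>/dev/null; python3 st.py; python3 -m handwheel '[[0,0,0.0004,0,0,0,0],[0,0,0,0,0,0,0],[0,0,0,0,0,0,0]]'>/dev/null; python3 st.py;python3 -m handwheel '[[0,0,0.0003,0,0,0,0],[0,0,0,0,0,0,0],[0,0,0,0,0,0,0]]'>/dev/null; python3 st.py
```

```text
t 30.07 TCP in corner frame mm [ -58.  -162.9   78.3] toolx yaw rel scale y 90.04 F scale [-1.33 -5.92  1.15] T [-1.192  0.036  0.029] grip 50.001052329316735
t 30.45 TCP in corner frame mm [ -58.  -162.9   78.2] toolx yaw rel scale y 90.02 F scale [-0.56 -5.8   0.28] T [-1.324  0.008  0.016] grip 50.00129874330014
t 30.82 TCP in corner frame mm [ -58.  -162.9   78.2] toolx yaw rel scale y 90.02 F scale [-0.54 -5.37 -0.18] T [-1.47   0.091  0.02 ] grip 50.00144362449646
```

```bash
python3 -m handwheel '[[0,0,0.0004,0,0,0,0],[0,0,0,0,0,0,0],[0,0,0,0,0,0,0]]'>/dev/null; python3 st.py; python3 -m handwheel '[[0,0,0.0004,0,0,0,0],[0,0,0,0,0,0,0],[0,0,0,0,0,0,0]]'>/dev/null; python3 st.py;python3 -m handwheel '[[0,0,0.0002,0,0,0,0],[0,0,0,0,0,0,0],[0,0,0,0,0,0,0]]'>/dev/null; python3 st.py
```

```text
t 31.2 TCP in corner frame mm [ -58.  -162.9   78.2] toolx yaw rel scale y 90.01 F scale [-0.17 -7.6   0.01] T [-1.614  0.064  0.041] grip 50.00179025810212
t 31.57 TCP in corner frame mm [ -58.  -162.8   78.2] toolx yaw rel scale y 90.0 F scale [-0.77 -6.96  0.27] T [-1.825  0.031 -0.033] grip 50.002135313116014
t 31.95 TCP in corner frame mm [ -58.  -162.8   78.1] toolx yaw rel scale y 89.99 F scale [-1.41 -8.72  1.8 ] T [-1.816  0.113  0.002] grip 50.00237826257944
```

```bash
python3 -m handwheel '[[0,0,0.0004,0,0,0,0],[0,0,0,0,0,0,0],[0,0,0,0,0,0,0],[0,0,0,0,0,0,0]]'>/dev/null; python3 st.py
python3 - <<'E'
from h import *
from bench import ctrl
S=np.load("scale.npz")
for n in("top","side","wrist"):
    c=ctrl.camera_info(n);im,d=ctrl.get_image(n);np.savez(n+"6.npz",im=im,d=d,**c);cv2.imwrite(f"pics/{n}6.png",im)
T=np.load("wrist6.npz")
from meas import plate
try:
    k,P=plate(T);l=(ray(T,cont(k),.06)-S["corner"])@S["R"];print(k.sum(),l.max(0),l.min(0),rect(l))
except Exception as e: print(e)
T=np.load("top6.npz");im=T["im"].astype(int);m=np.zeros(im.shape[:2],bool);m[150:292,170:305]=1
m&=(im[...,0]-im[...,2]>12)
for k,s,c in comps(m,60): l=(ray(T,cont(k),.06)-S["corner"])@S["R"];print(s,l.max(0),l.min(0),rect(l))
E
```

```text
t 32.45 TCP in corner frame mm [ -58.  -162.8   78.1] toolx yaw rel scale y 89.98 F scale [-0.36 -8.77  0.63] T [-2.002  0.051  0.021] grip 50.00286634080112
16699 [-0.03066367  0.00062145] [-0.11857408 -0.13985921] (array([-0.0746, -0.0696]), array([0.0879, 0.1405]), 0.0)
[197 168  51  57 994] [-0.00203764 -0.00211566] [-0.11813294 -0.13459348] (array([-0.0601, -0.0685]), array([0.1333, 0.1152]), 89.49)
```

View pics/wrist6.png

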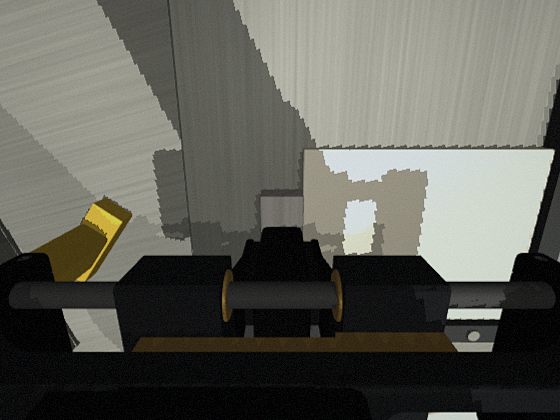

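Plate square: -x edge unchanged within 0.3 mm (column 303 in the view), with the +y edge at the side stop. I'll back off, lift and check.

```bash
python3 -m handwheel '[[0,0,-0.001,0,0,0,0],[0,0,-0.001,0,0,0,0],[0,0,-0.001,0,0,0,0],[0,0,-0.001,0,0,0,0],[0,0,-0.003,0,0,0,0],[0,0,-0.015,0,0,0,0],[0,0,-0.02,0,0,0,0],[0,0,0,-0.05,0,0,0],[0,0,0,-0.06,0,0,0],[0,0,0,-0.06,0,0,0],[0,0,0,0,0,0,0]]'>/dev/null; python3 st.py
python3 -m handwheel '[[0,0,0,0,0,0,9.6],[0,0,0,0,0,0,9.6],[0,0,0,0,0,0,9.6],[0,0,0,0,0,0,9.6],[0,0,0,0,0,0,9.7],[0,0,0,0,0,0,9.7],[0,0,0,0,0,0,9.7],[0,0,0,0,0,0,9.7],[0,0,0,0,0,0,9.7],[0,0,0,0,0,0,0],[0,0,0,0,0,0,0]]'>/dev/null
python3 - <<'E'
from h import *
from bench import ctrl
from meas import plate
S=np.load("scale.npz");s=ctrl.get_state();c=ctrl.camera_info("wrist");im,d=ctrl.get_image("wrist");np.savez("w7.npz",im=im,d=d,**c);cv2.imwrite("pics/w7.png",im)
M=Ro.from_rotvec(s["tool_rot"]).as_matrix();print(s["position"],np.degrees(np.arctan2(M[1,0],M[0,0])),s["time"])
print("to pan, tool axes",M.T@(np.array([.508,-.3206,.25])-s["position"]))
T=np.load("w7.npz");k,P=plate(T);l=(ray(T,cont(k),.06)-S["corner"])@S["R"];print(k.sum(),l.max(0),l.min(0),rect(l))
E
python3 meas.py w7.npz
```

```text
t 33.98 TCP in corner frame mm [ -54.9 -201.1  254. ] toolx yaw rel scale y 90.06 F scale [ 0.61  0.85 -1.63] T [ 0.118 -0.114 -0.057] grip 50.00001048669219
[ 0.5489466  -0.03948299  0.2476366 ] 78.93710302266277 35.35
to pan, tool axes [-0.28375019  0.0137545  -0.00237135]
15503 [-0.00031542 -0.00630725] [-0.11947591 -0.14926895] (array([-0.0599, -0.0778]), array([0.1192, 0.143 ]), 0.05)
bars 2520 (array([0.6368, 0.0398]), array([0.192 , 0.0145]), 75.52)Traceback (most recent call last):
  File "meas.py", line 26, in <module>
    pb=np.polyfit(ib[:,0],ib[:,1],1);ps=np.polyfit(is_[:,0],is_[:,1],1)
                                                   ~~~^^^^^
IndexError: too many indices for array: array is 1-dimensional, but 2 were indexed
```

View pics/w7.png

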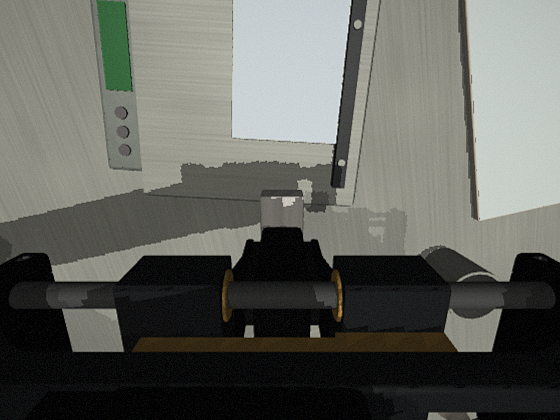

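The plate (235–340, down to row 140) sits flush against the back bar and its near edge is at -149.3 mm, so it is home. I'll return the pusher now.

```bash
python3 -m handwheel '[[0,-0.035,0.002,0,0,0,0],[0,-0.045,0.002,0,0,0,0],[0,-0.05,0.002,0,0,0,0],[0,-0.05,0.002,0,0,0,0],[0,-0.05,0.002,0,0,0,0],[0,-0.04,0.002,0,0,0,0],[0,-0.0137,0.0018,0,0,0,0],[0,0,0,0,0,0,0],[0,0,0,0.05,0,0,0],[0,0,0,0.05,0,0,0],[0,0,0,0.05,0,0,0],[0,0,0,0,0,0,0]]';python3 -m handwheel '[[0,0,0,0.03,0,0,0],[0,0,0,0.02,0,0,0],[0,0,0,0,0,0,0],[0,0,0,0,0,0,0]]'
python3 -c "
import numpy as np
from h import *
from bench import ctrl
s=ctrl.get_state();M=Ro.from_rotvec(s['tool_rot']).as_matrix();print(np.degrees(np.arctan2(M[1,0],M[0,0])),M.T@(np.array([.508,-.3206,.0297])-s['position']))"
```

```text
time: 36.9
position: [0.5054, -0.3161, 0.0945]
tool_rot: [-2.417, -1.992, 0.003]
ft_force: [-0.3, -0.3, -1.8]
grip_width: 0.27
grip_force: 50.0
time: 37.4
position: [0.5087, -0.3206, 0.0499]
tool_rot: [2.426, 1.993, 0.001]
ft_force: [-0.2, 0.7, -1.4]
grip_width: 0.275
grip_force: 50.0
78.79668794686084 [-8.49892708e-05 -7.40978754e-04  2.01949492e-02]
```

```bash
python3 -m handwheel '[[0,0,0,0.008,0,0,0],[0,0,0,0.006,0,0,0],[0,0,0,0.003,0,0,0],[0,0,0,0,0,0,0],[0,0,0,0,0,0,0]]';python3 -m handwheel '[[0,0,0,0.001,0,0,0],[0,0,0,0.001,0,0,0],[0,0,0,0,0,0,0],[0,0,0,0,0,0,0]]';python3 -m handwheel '[[0,0,0,0.0008,0,0,0],[0,0,0,0,0,0,0],[0,0,0,0,0,0,0]]'
```

```text
time: 38.02
position: [0.5078, -0.3204, 0.0315]
tool_rot: [2.428, 1.994, 0.0]
ft_force: [-0.1, -0.3, -1.4]
grip_width: 0.272
grip_force: 50.0
time: 38.52
position: [0.5078, -0.3205, 0.0297]
tool_rot: [2.428, 1.993, 0.0]
ft_force: [-0.4, 0.7, 0.8]
grip_width: 0.268
grip_force: 50.0
time: 38.9
position: [0.5078, -0.3205, 0.0297]
tool_rot: [2.428, 1.993, -0.0]
ft_force: [-2.0, 0.6, 7.2]
grip_width: 0.275
grip_force: 50.0
```

Floor felt. I'll release and lift.

```bash
python3 -m handwheel '[[0.06,0,0,-0.0005,0,0,0],[0.06,0,0,0,0,0,0],[0.06,0,0,0,0,0,0],[0.06,0,0,0,0,0,0],[0.06,0,0,0,0,0,0],[0.06,0,0,0,0,0,0]]';python3 -m handwheel '[[0.06,0,0,-0.02,0,0,0],[0.06,0,0,-0.05,0,0,0],[0.06,0,0,-0.06,0,0,0],[0.06,0,0,-0.06,0,0,0],[0.06,0,0,-0.06,0,0,0],[0.06,0,-0.03,0,0,0,0],[0.06,0,0,0,0,0,0],[0.06,0,0,0,0,0,0]]'
python3 - <<'E'
from h import *
from bench import ctrl
S=np.load("scale.npz");c=ctrl.camera_info("wrist");im,d=ctrl.get_image("wrist");np.savez("w8.npz",im=im,d=d,**c);P=cloud(np.load("w8.npz"))
near=(abs(P[...,0]-.508)<.07)&(abs(P[...,1]+.32)<.07)&(d>.01)
for nm,a,b in(("top",.08,.1),("foot",.016,.03)):
    for k,st,cc in comps(near&(P[...,2]>a)&(P[...,2]<b),25): print(nm,st[4],rect(P[k][:,:2]),P[k].mean(0).round(4))
c=ctrl.camera_info("top");im,d=ctrl.get_image("top");np.savez("t8.npz",im=im,d=d,**c);cv2.imwrite("pics/t8.png",im)
T=np.load("t8.npz");im=T["im"].astype(int);m=np.zeros(im.shape[:2],bool);m[150:292,170:305]=1
m&=(im[...,0]-im[...,2]>12)
for k,s,c in comps(m,60): l=(ray(T,cont(k),.06)-S["corner"])@S["R"];print(l.max(0),l.min(0),rect(l))
E
```

```text
time: 39.65
position: [0.5077, -0.3204, 0.029]
tool_rot: [2.428, 1.994, -0.0]
ft_force: [-0.0, -0.3, -0.3]
grip_width: 0.685
grip_force: 0.0
time: 40.65
position: [0.4784, -0.3143, 0.2797]
tool_rot: [2.427, 1.993, 0.0]
ft_force: [-0.4, 0.7, -0.9]
grip_width: 0.688
grip_force: 0.0
top 560 (array([ 0.5073, -0.3192]), array([0.0329, 0.0241]), 78.66) [ 0.5069 -0.3184  0.0895]
foot 329 (array([ 0.5071, -0.3194]), array([0.069 , 0.0254]), 77.96) [ 0.5084 -0.3016  0.0231]
[-0.00223118 -0.00164029] [-0.11854853 -0.14631826] (array([-0.0603, -0.074 ]), array([0.1447, 0.1163]), 89.91)
```

View pics/t8.png

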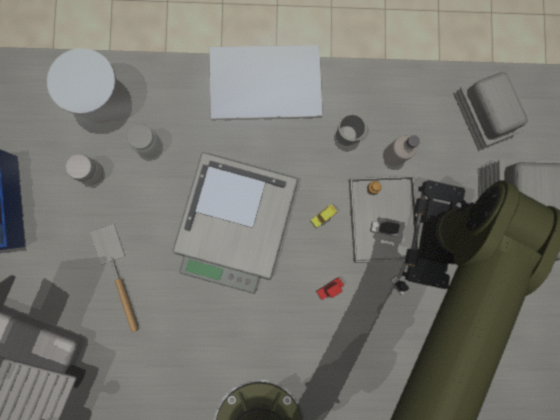

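The plate (231,196) is seated in the stop corner, the pusher stands upright in the pan at (385,228), and the bystanders haven't moved.

```bash
python3 -c "
from bench import ctrl;print(ctrl.close_job())"
```

```text
the job is handed in; nothing more can be done
None
```

I handed the job in after about 41 s: the platter was pressed home on the back stop, then the side stop, at about 9 N each, and the pusher stands upright and released in the pan; closing returned no verdict.

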